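# Proof-pull a cup handle to the marked load

## Robot

A 6-joint arm with a two-finger parallel gripper is mounted at the origin on a cart in front of the work surface, level with it; the furniture and walls round the work are solid. World frame = base frame: x ahead of the robot, y to its left, z up, the work surface at z = 0. Lengths are in m, angles in degrees, forces in N, time in s.
With the tool pointing down it reaches from about 0.325 to 0.775 m from the base axis. Payload 5.5 kg.
Tool frame: the origin (TCP) lies midway between the tips of the shut fingers; the grasp point (between the pads) lies 19 mm behind it; z points along the fingers, y is the line along which they close (so a half turn about z gives the same grasp; the last joint's range is limited). The gripper opens to 85 mm and grips with 20 to 120 N. Pads are 22 mm wide; open, the fingers measure 114 mm over their backs; the gripper's body (76 mm by 85 mm) begins 54 mm behind the grasp point. The pads swing forward as they close: fully open they stand 13 mm farther back than shut.
Start: joints at [-73.321, 5.22, 70.514, -0, 104.267, -3.249], TCP at [0.204, -0.564, 0.231] pointing down, gripper open.
Joint ranges: [-164.24, 164.24], [-49.07, 125.15], [9.68, 141.18], [-86.29, 266.29], [3.28, 154.24], [-151.56, 151.56]. Speed limits (degrees/s): [147.25, 147.25, 172.46, 180, 180, 180].

## Interface

Orientations are given as [roll, pitch, yaw] about the fixed x, y, z axes, in that order (R = Rz(yaw) Ry(pitch) Rx(roll)).
In Python, from bench import arm gives the robot as it stands. The module is installed in compiled form; this text tells all that it offers. Calls block until the motion is done:
- arm.goto(position, orientation): joint-space move of the TCP to a pose.
- arm.move_straight(position, orientation=None, rate=0.15, guard=None): straight line of the TCP; orientation=None keeps the orientation; rate is the mean speed in m/s. With guard (N) it stops when the force on the tool has changed by that much, and returns True; else False.
- arm.movej(angles): joint-space move.
- arm.open_gripper() and arm.close_gripper(): open the fingers fully, or close them until they stop; the grip force is fixed at half the most.
- arm.wait(seconds).
- arm.inverse_kinematics(position, orientation): joint angles nearest the present ones, or None.
- arm.sense(): the state.
- arm.camera(name): name is "scene" or "top" or "wrist"; returns a dict with "color" (400x640x3 uint8, red, green, blue), "fx", "fy", "cx", "cy" (pixels), "rvec" (rotation vector, rad) and "tvec" (3), from world to camera coordinates, as OpenCV has them; the wrist camera has in their place "tool_from_camera" (4x4, takes a point from camera to tool coordinates, whose origin is the TCP and whose axes are the flange's). Camera axes: x right, y down, z forward; pixel columns grow to the right and rows downward; lengths in m; the calibration is good to about 2 mm. A picture is of the moment at which its call begins: read the wrist's pose just before it. There is no depth.
A pose or a line that the arm cannot do raises arm.IKError and nothing moves.
- arm.finish_job(): hands the job in; it is judged then, once.
Trained networks look in the newest picture that a camera, given by its name, has taken for a name from the list of things; names that differ only in an ending like _2 or _b are one class to them, and where a whole thing is asked for, a point or a joint stands for the part that bears it (a point fixed in the world has none). Each returns a list of dicts, best first, with "p" (0 to 1); they miss things now and then, are a little off and sometimes report something else, mostly with a low value. They report only what shows in the picture. A call takes as long as a camera call. They do not tell look-alikes from the thing itself.
- arm.find_in(thing, camera): "location" ([x, y, z] in m, in world coordinates, good to about 4 mm: the middle of the surface that is visible of it).
- arm.place_of(thing, camera): "location" ([x, y, z] in m, in world coordinates, good to about 4 mm: a listed point, or the origin of a listed thing).
The state is a dict: "t": time; "joints": joint angles; "dq": joint speeds; "effort": joint torques, N m; "tcp_pos": TCP position; "tool_rot": TCP orientation; "ft_force": force on the tool from outside, world axes, zero at the start; "ft_torque": the same for the moment, N m; "opening": opening from 0.0 (shut) to 1.0 (fully open); "grip_force": force on a finger pad.
Only numpy, scipy, OpenCV 4.12 (cv2) and the standard library are available. Lean on these libraries where they do the work, as an engineer would, in place of code of your own. Each camera call takes 0.05 s, during which the arm holds its last target. There are 200 camera calls.

## Task

Proof-test the cup handle that is hooked into the bench pull gauge: stand the one glaze jar that blocks the pull handle's way out somewhere clear on the bench, upright, and push the peak pointer on the scale rail back to zero. Then pull the sprung pull handle out until the pointer's needle is level with the steel mark clip, to within half a 10 mm scale division and never further beyond it, hold it there for two seconds and ease it all the way home without letting it snap back, so that the pointer is left showing the marked load. The handle must not touch a jar, and nothing else on the bench is to be shifted or knocked over.

Things in the scene. Friction and masses are not known exactly. Their poses are not given: they have to be found in the camera images.
- gauge: bench pull gauge, fixed; place and yaw vary. Origin on the bench top under the middle of the handle at rest; x runs along the rod from the handle to the spring barrel and cup, z up; the handle is pulled out along -x. In its frame (mm): foot plate x 58..186, y -32..32, 8 high; barrel, radius 24, x 60..158, axis at z 50; cup in its cradle x 195..310, y -55..55, 93 high
- gauge_zero (a point): zero of the scale, at gauge x 36, y 85, z 50 mm; gauge axes. Here runs the scale rail, 10x10 mm, along x at gauge y 85, x -89..61, top at z 50, on posts at both ends (front post foot x -97..-71, y 71..99; bracket to the barrel at x 60..72). White scale with a black tick each 10 mm on its +y side, counted from zero towards -x
- handle_mid (a point): middle of the black grip bar of the pull handle: 14 mm thick, 78 mm long along the gauge's y, at z 50 mm, carried by a steel leg at each end (9 mm, at y -34 and 34). Over the gauge's origin at rest; between the legs there is free room for a finger from the bar back to a cross arm (at rest x 44..52, y -40..79, z 44..56) that travels with it and pushes the pointer. Straddle the bar with one finger in front, one behind
- puller (a joint): how far the handle has been pulled out from home, m: 0 at home, 0.095 at the end stop. A spring draws it home with 3 N plus 0.1 N per mm; it flies back if let go
- pointer (a joint): reading of the peak pointer, m: 0 at zero (its stop nearest the cup), 0.095 at most, growing in the direction in which the handle is pulled. It stays where it is left (1.5 N friction); the puller's arm pushes it outward only: once zeroed it reads as joint puller on the way out, then stays. Starts at 0.03 to 0.09
- pointer_knob (a point): middle of the pointer's upright round knob, 13 mm diameter, z 56..80 mm, standing on the pointer's saddle (16 mm along the rail, 26 mm across, z 38..56) on the rail. Push it along the gauge's +x to its stop to zero it
- pointer_needle (a point): tip of the pointer's steel needle, on the scale side of the rail, at the same place along the rail as the knob
- mark_line (a point): dark line on the steel mark clip, a 14x9 mm block standing to z 62, fixed to the outer side of the rail at 52 to 88 mm on the scale (varies); its axes are those of the gauge. The needle is at the mark when both have the same x along the gauge
- jar_cobalt_mid (a point): middle (half height) of an upright lidded glaze jar, 61 mm diameter, 75 mm high, 0.22 kg. One of two loose jars beside the gauge, told apart by size and place; one of the two (either) stands 67 to 83 mm in front of the handle, in its way
- jar_iron_mid (a point): middle of an upright lidded glaze jar, 53 mm diameter, 70 mm high, 0.18 kg, otherwise the same
- stilt_1_mid (a point): middle of a three-armed kiln stilt, 44x39 mm, 16 mm high; bystander
- stilt_2_mid (a point): middle of another such kiln stilt, 44x39 mm, 16 mm high; bystander
- tape_dispenser: heavy bench tape dispenser, fixed: 51x165x94 mm, origin under its centre, long along its own y; the tape roll (94 mm high) at its +y end towards the robot, the other end a low nose 34 mm high. The bench's left edge is at world y -0.21; left of it, beyond world x 0.39 and up to y 0.37, stands a table packed with stacked pots up to 0.25 m high (solid): pass above them
- jar_celadon: a lidded jar, 65 mm diameter, 62 mm high, fixed near the dispenser; origin under its centre
Mind the look-alikes: they are no part of the job. Leave any purple or yellow look-alike of the part that bears jar_cobalt_mid alone.

How it is judged (in metres and radians):
On the way, in this order (a step that is already met when the one before it is completed fails the run):
1. the peak pointer is pushed back to zero (within 3 mm) with the handle at home (value of joint pointer below 0.003 m and value of joint puller below 0.004 m), for 0.2 s.
2. the handle is pulled out to the mark (its travel within 5 mm of the mark's scale reading; it stands 36 mm nearer the robot than the mark does) and held so for 1.5 s (x of handle_mid in the frame of mark_line between -0.041 and -0.031 m and velocity of joint puller between -0.02 and 0.02 m/s), for 1.5 s.
At the end, for the whole second after the job is handed in: handle home (within 4 mm), the pointer's needle left within 6 mm of the mark, both jars standing upright on the bench at rest (value of joint puller below 0.004 m and x of pointer_needle in the frame of mark_line between -0.006 and 0.006 m and angle between each of jar_cobalt_mid, jar_iron_mid's own z axis and vertical below 0.1 rad and height (world z) of jar_cobalt_mid between 0.025 and 0.045 m and linear speed of each of jar_cobalt, jar_iron below 0.02 m/s and height (world z) of jar_iron_mid between 0.025 and 0.045 m); the robot touches nothing.
It fails at once if the handle was pulled more than 6 mm past the mark (x of handle_mid in the frame of mark_line below -0.042 m).
It fails at once if the handle snapped home (faster than 0.3 m/s) (velocity of joint puller below -0.3 m/s).
It fails at once if the handle touched a jar (contact force between puller_c3 and jar_cobalt above 0.5 N or contact force between puller_c3 and jar_iron above 0.5 N).
It fails at once if a jar was tipped (over 0.4 rad) (angle between any of jar_cobalt_mid, jar_iron_mid's own z axis and vertical above 0.4 rad).
It fails at once if a bystander, or both jars instead of one, was shifted (over 20 mm) (distance of each of jar_cobalt_mid, jar_iron_mid from where it was at the start of the episode above 0.02 m or distance of any of stilt_1_mid, stilt_2_mid from where it was at the start of the episode above 0.02 m).
It also fails if it takes over 72 s, if anything falls off the work surface, if the arm or the gripper's body presses on something with over 40 N, if the wrist force passes 120 N, or if a joint passes its speed limit or range.

## Working session

There is one attempt and no reset: what is moved stays moved. The work goes in short steps, each a Python script; the robot and the scene stay as the last script left them, time stands still between calls to the robot, and variables do not carry over. Pictures are saved under pics/ and viewed, at most 10 in all, crops included, and the job is handed in when it is done.

```bash
mkdir -p pics; python3 - <<'E'
from bench import arm
import cv2
for c in ("top","scene"):
    im=arm.camera(c); cv2.imwrite(f"pics/{c}0.png",im["color"][:,:,::-1])
    for t in ["gauge","gauge_zero","handle_mid","pointer_knob","pointer_needle","mark_line","jar_cobalt_mid","jar_iron_mid","stilt_1_mid","tape_dispenser","jar_celadon"]:
        print(c,t,[(round(d["p"],2),[round(float(v),3) for v in d["location"]]) for d in arm.place_of(t,c)[:4]])
print(arm.sense()["t"])
E
```

```text
top gauge [(0.85, [0.604, -0.389, 0.004])]
top gauge_zero [(0.76, [0.605, -0.297, 0.046])]
top handle_mid [(0.87, [0.606, -0.391, 0.045]), (0.5, [0.603, -0.297, 0.048])]
top pointer_knob [(0.6, [0.551, -0.325, 0.069])]
top pointer_needle [(0.42, [0.542, -0.296, 0.05]), (0.38, [0.604, -0.391, 0.051])]
top mark_line [(0.49, [0.516, -0.304, 0.052])]
top jar_cobalt_mid [(0.64, [0.612, -0.506, 0.038]), (0.59, [0.379, -0.53, 0.039]), (0.59, [0.177, -0.314, 0.037])]
top jar_iron_mid [(0.61, [0.545, -0.429, 0.039])]
top stilt_1_mid [(0.52, [0.657, -0.445, 0.011])]
top tape_dispenser []
top jar_celadon [(0.92, [0.295, -0.412, 0.003]), (0.33, [0.541, -0.428, 0.036])]
scene gauge []
scene gauge_zero []
scene handle_mid []
scene pointer_knob [(0.29, [0.616, -0.504, 0.04])]
scene pointer_needle []
scene mark_line [(0.6, [0.518, -0.307, 0.054])]
scene jar_cobalt_mid [(0.75, [0.615, -0.502, 0.04]), (0.74, [0.379, -0.528, 0.038]), (0.57, [0.177, -0.319, 0.036])]
scene jar_iron_mid [(0.62, [0.545, -0.426, 0.037])]
scene stilt_1_mid []
scene tape_dispenser []
scene jar_celadon [(0.76, [0.289, -0.411, -0.001])]
1.2
```

View pics/top0.png

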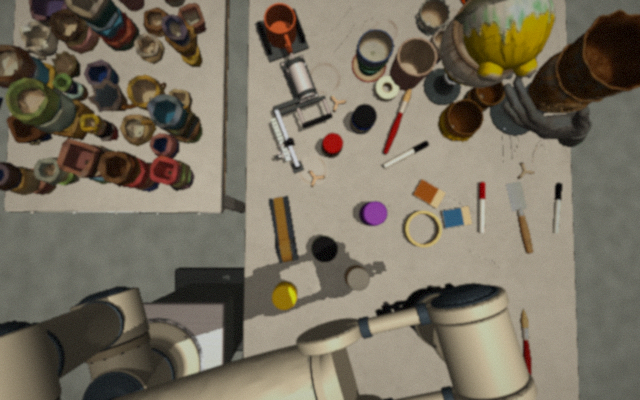

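View pics/scene0.png

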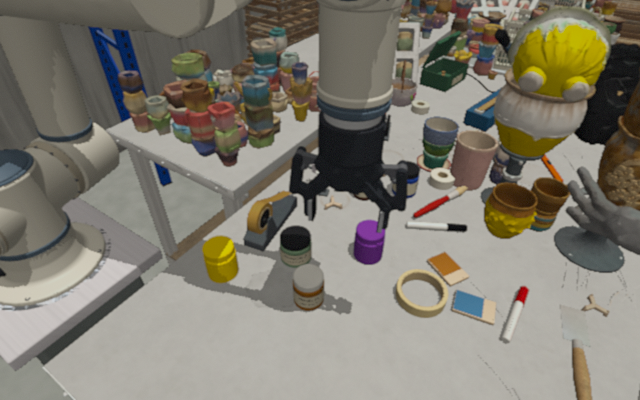

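Top view: the gauge handle is at about (314,108) and the scale rail runs from (276,112) to (297,168). Four things could be taken for the two jars:
- Red jar (332,145), in front of the handle. The nets call it jar_iron.
- Dark jar (362,118), beside the gauge. The nets call it jar_cobalt.
- Purple jar (373,213), a look-alike.
- Yellow jar (285,296), a look-alike.

The red jar fits as the blocker, about 71 mm in front of the handle. I'll take a closer look with the wrist camera.

```bash
cat > h.py <<'E'
from bench import arm
import cv2, numpy as np
from scipy.spatial.transform import Rotation as R
def snap(c,name=None):
    s=arm.sense(); im=arm.camera(c)
    if name: cv2.imwrite(f"pics/{name}.png",im["color"][:,:,::-1])
    if c=="wrist":
        T=np.eye(4); T[:3,:3]=R.from_euler("xyz",s["tool_rot"],degrees=True).as_matrix(); T[:3,3]=s["tcp_pos"]
        W=T@im["tool_from_camera"]; im["Rwc"],im["o"]=W[:3,:3],W[:3,3]
    else:
        Rm=R.from_rotvec(np.ravel(im["rvec"])).as_matrix(); im["Rwc"],im["o"]=Rm.T,-Rm.T@np.ravel(im["tvec"])
    return im
def unproj(im,u,v,z):
    d=im["Rwc"]@np.array([(u-im["cx"])/im["fx"],(v-im["cy"])/im["fy"],1.])
    return im["o"]+d*(z-im["o"][2])/d[2]
def proj(im,p):
    c=im["Rwc"].T@(np.array(p)-im["o"]); return im["fx"]*c[0]/c[2]+im["cx"],im["fy"]*c[1]/c[2]+im["cy"]
def places(c,ts):
    for t in ts:
        print(c,t,[(round(d["p"],2),[round(float(v),3) for v in d["location"]]) for d in arm.place_of(t,c)[:4]])
E
python3 - <<'E'
from h import *
print(arm.sense()["tool_rot"])
arm.goto([0.46,-0.42,0.28],[180,0,-70])
print(arm.sense()["tcp_pos"],arm.sense()["joints"])
im=snap("wrist","w1"); print(im["o"],im["fx"])
places("wrist",["gauge","gauge_zero","handle_mid","pointer_knob","pointer_needle","mark_line","jar_cobalt_mid","jar_iron_mid","stilt_1_mid"])
im=snap("top","top1")
cv2.imwrite("pics/top1c.png",cv2.resize(im["color"][70:250,240:460,::-1],None,fx=3.3,fy=3.3,interpolation=2))
places("top",["gauge","gauge_zero","handle_mid","pointer_knob","pointer_needle","mark_line"])
E
```

```text
[ 1.79997104e+02 -3.35582341e-05  1.99291232e+01]
[ 0.45969113 -0.42029768  0.27987883] [-4.55608402e+01  9.79276461e+00  6.05925171e+01 -9.85441316e-03
  1.09623085e+02  1.14436060e+02]
[ 0.4866207  -0.49146047  0.42355095] 294.79335892776226
wrist gauge [(0.93, [0.61, -0.389, 0.005])]
wrist gauge_zero [(0.79, [0.607, -0.297, 0.05])]
wrist handle_mid [(0.94, [0.606, -0.391, 0.05])]
wrist pointer_knob [(0.64, [0.288, -0.409, -0.003]), (0.6, [0.552, -0.326, 0.068])]
wrist pointer_needle [(0.62, [0.539, -0.3, 0.057])]
wrist mark_line [(0.66, [0.523, -0.305, 0.053])]
wrist jar_cobalt_mid [(0.73, [0.175, -0.312, 0.041]), (0.71, [0.616, -0.505, 0.038]), (0.59, [0.379, -0.525, 0.039])]
wrist jar_iron_mid [(0.59, [0.546, -0.427, 0.036])]
wrist stilt_1_mid [(0.66, [0.659, -0.438, 0.012])]
top gauge [(0.79, [0.605, -0.39, 0.003])]
top gauge_zero []
top handle_mid [(0.6, [0.608, -0.392, 0.049])]
top pointer_knob [(0.66, [0.551, -0.325, 0.07])]
top pointer_needle [(0.46, [0.542, -0.296, 0.048])]
top mark_line [(0.4, [0.515, -0.303, 0.051])]
```

View pics/w1.png

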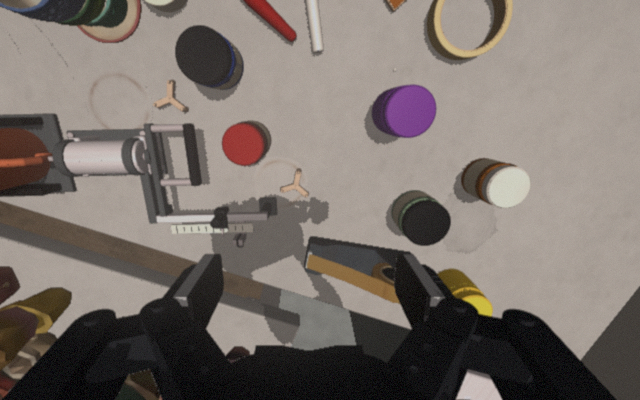

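```bash
python3 - <<'E'
from h import *
im=cv2.imread("pics/w1.png"); c=im[95:260,130:350]
cv2.imwrite("pics/w1c.png",cv2.resize(c,None,fx=3.6,fy=3.6,interpolation=2))
E
```

```text
(no output)
```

View pics/w1c.png

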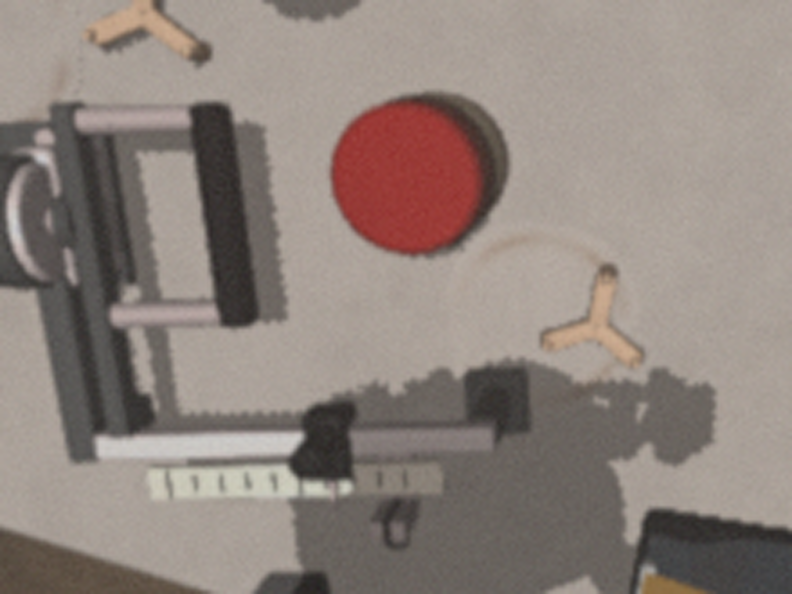

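```bash
python3 - <<'E'
from h import *
import json
im=snap("wrist")
U=lambda x,y,z: unproj(im,130+x/3.6,95+y/3.6,z)
a,b=U(211,105,.057),U(238,322,.057); r1,r2=U(97,447,.05),U(495,438,.05)
print("bar",a,b,(a+b)/2,np.linalg.norm(a-b),np.degrees(np.arctan2(*(b-a)[1::-1]))-90)
print("rail",r1,r2,np.linalg.norm(r1-r2),np.degrees(np.arctan2(*(r1-r2)[1::-1])))
z0,t9=U(168,483,.045),U(405,481,.045); print("ticks",z0,t9,np.linalg.norm(z0-t9))
print("clip",U(398,525,.062),"knob",U(325,410,.08),"jar",U(408,177,.07),"stilt",U(597,320,.01))
yaw=np.radians(np.degrees(np.arctan2(*(r1-r2)[1::-1])))
ex=np.array([np.cos(yaw),np.sin(yaw)]); ey=np.array([-ex[1],ex[0]])
h=((a+b)/2)[:2]
for n,p in dict(z0=z0,t9=t9,r1=r1,r2=r2,clip=U(398,525,.062),clipb=U(398,540,.062),knob=U(325,410,.08),jar=U(408,177,.07),bar_a=a,bar_b=b).items():
    print(n,np.round(1000*np.array([(p[:2]-h)@ex,(p[:2]-h)@ey]),1))
print("place",unproj(im,335,112,.0))
E
```

```text
bar [ 0.61723906 -0.42705529  0.057     ] [ 0.59110497 -0.35714963  0.057     ] [ 0.60417202 -0.39210246  0.057     ] 0.0746310344321609 20.498153953929688
rail [ 0.63143224 -0.28927701  0.05      ] [ 0.49210474 -0.34384427  0.05      ] 0.14963200409448987 21.38767082373696
ticks [ 0.60475929 -0.28128409  0.045     ] [ 0.51934224 -0.31327531  0.045     ] 0.09121135183136059
clip [ 0.51539519 -0.30340498  0.062     ] knob [ 0.54933806 -0.34549636  0.08      ] jar [ 0.54644946 -0.42901703  0.07      ] stilt [ 0.46953052 -0.38999061  0.01      ]
z0 [ 41. 103.]
t9 [-50.2 104.3]
r1 [62.9 85.8]
r2 [-86.8  85.8]
clip [-50.3 115. ]
clipb [-49.8 121.1]
knob [-34.1  63.4]
jar [-67.2 -13.3]
bar_a [ -0.6 -37.3]
bar_b [ 0.6 37.3]
place [ 0.45205043 -0.50185928  0.        ]
```

```bash
python3 - <<'E'
from h import *
o=[180,0,21]
arm.goto([0.546,-0.428,0.16],o); print(arm.sense()["joints"])
print("g",arm.move_straight([0.546,-0.428,0.027],rate=.12,guard=8))
arm.close_gripper(); s=arm.sense(); print(s["opening"],s["grip_force"],s["tcp_pos"])
arm.move_straight([0.546,-0.428,0.13],rate=.12)
s=arm.sense(); print(s["opening"],s["ft_force"])
arm.move_straight([0.452,-0.502,0.13],rate=.15)
arm.move_straight([0.452,-0.502,0.032],rate=.1)
print("g",arm.move_straight([0.452,-0.502,0.024],rate=.02,guard=3)); s=arm.sense(); print(s["tcp_pos"],s["ft_force"])
arm.open_gripper()
arm.move_straight([0.452,-0.502,0.16],rate=.12)
arm.goto([0.44,-0.40,0.25],[180,0,-69])
snap("wrist","w2"); places("wrist",["jar_iron_mid","jar_cobalt_mid","stilt_1_mid","handle_mid","pointer_knob","mark_line","gauge_zero","pointer_needle"])
print(arm.sense()["t"])
E
```

```text
[-4.09089108e+01  1.97610433e+01  6.10661308e+01 -1.02896385e-03
  9.91347487e+01  2.81539992e+01]
g False
0.5938239690601202 63.331557512283325 [ 0.54642826 -0.42835578  0.02810489]
0.5866835040355198 [-0.89887397  0.09259018 -2.75551123]
g True
[ 0.45246327 -0.50255634  0.02806986] [-0.07346653 -0.6479324   3.17562613]
wrist jar_iron_mid [(0.55, [0.455, -0.499, 0.036])]
wrist jar_cobalt_mid [(0.98, [0.177, -0.311, 0.039]), (0.75, [0.611, -0.505, 0.035]), (0.61, [0.382, -0.523, 0.034])]
wrist stilt_1_mid [(0.79, [0.66, -0.441, 0.009]), (0.36, [0.609, -0.391, 0.001])]
wrist handle_mid [(0.62, [0.606, -0.392, 0.052]), (0.38, [0.524, -0.301, 0.053])]
wrist pointer_knob [(0.77, [0.553, -0.327, 0.065])]
wrist mark_line [(0.77, [0.522, -0.305, 0.054])]
wrist gauge_zero [(0.98, [0.606, -0.297, 0.049])]
wrist pointer_needle [(0.84, [0.542, -0.301, 0.056])]
13.9667
```

View pics/w2.png

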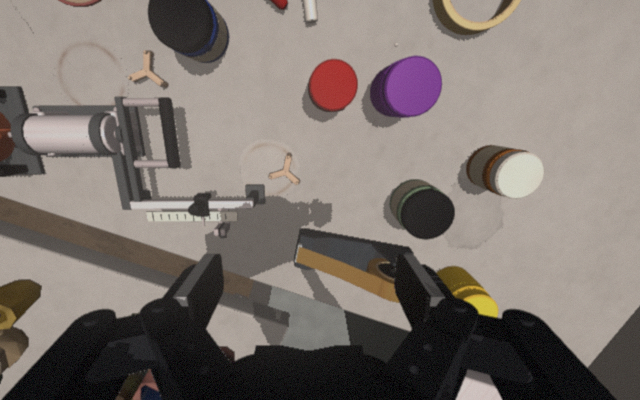

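The red jar now stands upright at (333,85), clear of everything. Next I'll zero the pointer.

```bash
cat >> h.py <<'E'
G=np.array([.606,-.391]); YAW=np.radians(21.)
EX=np.array([np.cos(YAW),np.sin(YAW)]); EY=np.array([-EX[1],EX[0]])
def g2w(x,y,z): return list(G+EX*x+EY*y)+[z]
def w2g(p): d=np.array(p[:2])-G; return np.round([d@EX*1000,d@EY*1000],1)
E
python3 - <<'E'
from h import *
arm.close_gripper()
o=[180,0,21]
arm.goto(g2w(-.062,.085,.14),o)
print(arm.move_straight(g2w(-.062,.085,.067),rate=.1,guard=5))
print(arm.move_straight(g2w(.028,.085,.067),rate=.05,guard=6))
s=arm.sense(); print(w2g(s["tcp_pos"]),s["ft_force"])
arm.wait(.2)
arm.move_straight(g2w(-.03,.085,.067),rate=.12)
arm.move_straight(g2w(-.03,.085,.16),rate=.15)
arm.open_gripper()
arm.goto(g2w(-.11,.05,.20),[180,0,-69])
im=snap("wrist","w3"); places("wrist",["handle_mid","pointer_knob","mark_line","gauge_zero","pointer_needle"])
u,v=map(int,proj(im,g2w(-.01,.06,.05))); print(u,v)
u=max(u,110);v=max(v,90)
cv2.imwrite("pics/w3c.png",cv2.resize(im["color"][v-90:v+90,u-110:u+110,::-1],None,fx=3.3,fy=3.3,interpolation=2)); print(u,v)
print(arm.sense()["t"])
E
```

```text
False
True
[17.6 85.2] [-2.2801033  -0.20931323  2.495459  ]
wrist handle_mid []
wrist pointer_knob [(0.61, [0.612, -0.305, 0.069])]
wrist mark_line [(0.79, [0.522, -0.303, 0.054])]
wrist gauge_zero [(0.75, [0.607, -0.295, 0.049])]
wrist pointer_needle [(0.98, [0.602, -0.277, 0.055]), (0.15, [0.605, -0.389, 0.001])]
213 197
213 197
22.2
```

View pics/w3c.png

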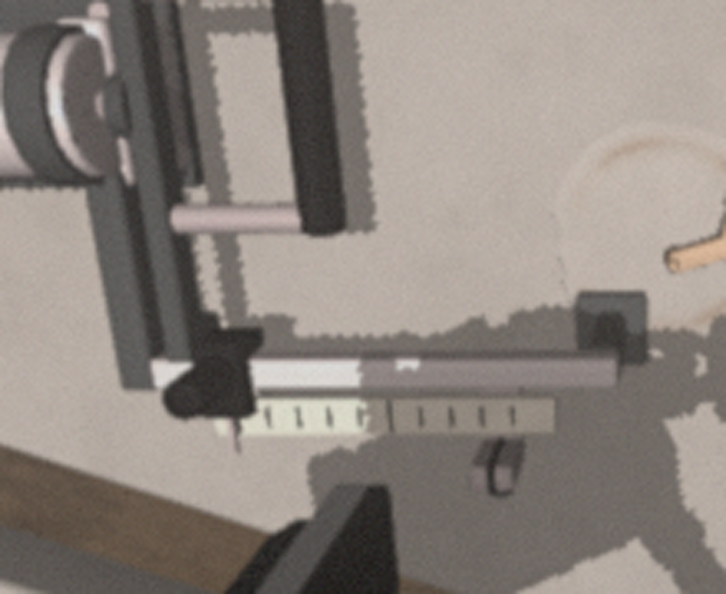

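```bash
python3 - <<'E'
from h import *
im=snap("wrist")
U=lambda x,y,z: w2g(unproj(im,103+x/3.3,107+y/3.3,z))
for x in (268,390,482,513): print("tick",x,U(x,416,.045))
print("needle",U(236,445,.045),U(236,445,.055))
for z in (.05,.062): print("line",z,U(491,450,z),U(495,470,z),U(500,490,z),"clip edges",U(475,470,z),U(520,470,z))
print("bar",U(322,225,.055))
E
```

```text
tick 268 [ 27.3 102.4]
tick 390 [-13.3 102.4]
tick 482 [-43.8 102.3]
tick 513 [-54.1 102.3]
needle [ 39.3 112.9] [ 34.3 108.3]
line 0.05 [-47.2 112.3] [-48.1 119.6] [-49.4 127. ] clip edges [-41.4 119.6] [-56.4 119.6]
line 0.062 [-49.7 106.7] [-50.6 113.7] [-51.8 120.7] clip edges [-44.2 113.7] [-58.5 113.7]
bar [-1.3 35.6]
```

The pointer now reads zero: the needle is at (236,445) in the crop, on the zero tick. The clip's dark line at (495,468) lies between the 80 tick (482) and the 90 tick (513), at about 86 mm. Next I'll hook the rear finger behind the bar.

```bash
python3 - <<'E'
from h import *
o=[180,0,-69]; Y=.004; Z=.018
arm.goto(g2w(-.0243,Y,.13),o)
print("desc",arm.move_straight(g2w(-.0243,Y,Z),rate=.1,guard=4)); f0=arm.sense()["ft_force"]
print("touch",arm.move_straight(g2w(-.045,Y,Z),rate=.02,guard=2)); s=arm.sense()
print(w2g(s["tcp_pos"]),s["tcp_pos"][2],s["ft_force"]-np.array(f0),s["t"])
E
```

```text
desc False
touch True
[-36.5   4.1] 0.017643139077987743 [ 2.30283714 -0.47215138  0.5122909 ] 24.7333
```

```bash
python3 - <<'E'
from h import *
Y=.004; Z=.018; c=-.0365
f0=np.array(arm.sense()["ft_force"])
arm.move_straight(g2w(c-.070,Y,Z),rate=.05)
s=arm.sense(); print(w2g(s["tcp_pos"]),(s["ft_force"]-f0)[:2]@EX)
im=snap("top","top2"); places("top",["handle_mid","mark_line","pointer_knob","pointer_needle"])
u,v=map(int,proj(im,g2w(-.06,.04,.05)))
cv2.imwrite("pics/top2c.png",cv2.resize(im["color"][v-45:v+45,u-60:u+60,::-1],None,fx=6,fy=6,interpolation=2)); print(u,v,s["t"])
for x in (36-70,36-86): print(x,(np.array(proj(im,g2w(x/1000,.105,.055)))-[u-60,v-45])*6)
E
```

```text
[-104.4    4. ] 8.55713309602483
top handle_mid [(0.51, [0.546, -0.415, 0.049])]
top mark_line [(0.65, [0.452, -0.506, 0.038]), (0.6, [0.545, -0.414, 0.049]), (0.48, [0.293, -0.415, 0.001]), (0.16, [0.605, -0.392, 0.003])]
top pointer_knob []
top pointer_needle []
310 147 26.275
-34 [187.90432484 263.73038321]
-50 [201.64662621 300.33227855]
```

View pics/top2c.png

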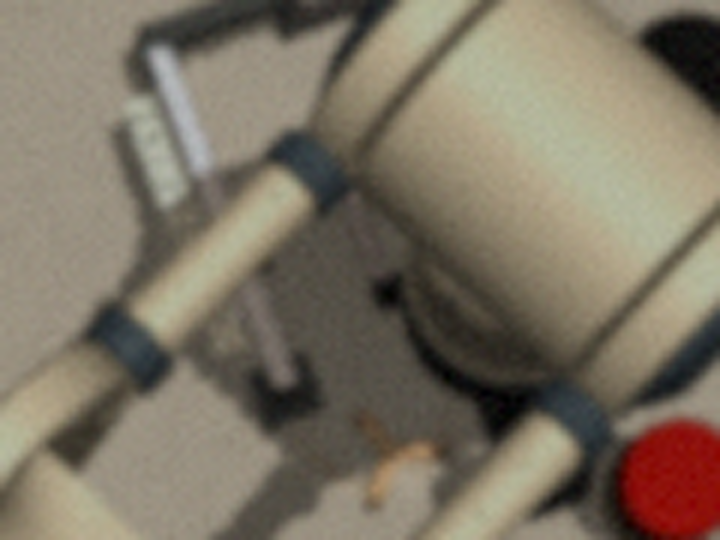

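```bash
python3 - <<'E'
from h import *
Y=.004; Z=.018; c=-.0365
arm.move_straight(g2w(c-.087,Y,Z),rate=.03)
s=arm.sense(); print(w2g(s["tcp_pos"]),w2g(s["tcp_pos"])[0]+36.5)
arm.wait(2.2); s=arm.sense(); print(w2g(s["tcp_pos"]))
arm.move_straight(g2w(-.0245,Y,Z),rate=.06)
s=arm.sense(); print(w2g(s["tcp_pos"]))
arm.move_straight(g2w(-.0245,Y,.14),rate=.12)
arm.goto(g2w(-.11,.05,.20),[180,0,-69])
im=snap("wrist"); places("wrist",["handle_mid","mark_line","pointer_needle","jar_iron_mid","jar_cobalt_mid"])
cv2.imwrite("pics/w4c.png",cv2.resize(im["color"][107:287,103:323,::-1],None,fx=3.3,fy=3.3,interpolation=2))
print(arm.sense()["t"])
E
```

```text
[-121.1    3.9] -84.6
[-121.1    3.9]
[-24.9   3.9]
wrist handle_mid [(0.74, [0.607, -0.393, 0.048])]
wrist mark_line [(0.8, [0.522, -0.304, 0.055])]
wrist pointer_needle [(0.71, [0.522, -0.309, 0.057]), (0.54, [0.287, -0.41, -0.004]), (0.21, [0.449, -0.503, 0.038])]
wrist jar_iron_mid [(0.98, [0.451, -0.5, 0.041])]
wrist jar_cobalt_mid [(0.93, [0.614, -0.505, 0.037]), (0.72, [0.176, -0.311, 0.04]), (0.69, [0.378, -0.524, 0.035])]
33.2417
```

View pics/w4c.png

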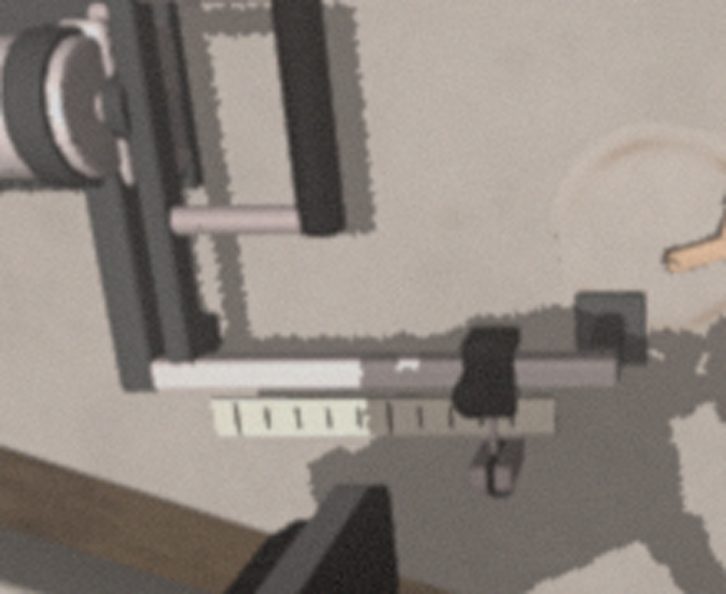

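The needle at (494,440) lines up with the clip's dark line at (495,465). The handle is home and both jars are standing.

```bash
python3 -c "
from bench import arm
print(arm.finish_job())"
```

```text
the job is handed in; nothing more can be done
None
```

I moved the red jar clear, zeroed the pointer, pulled the handle to the mark (about 85 mm), held it just over 2 s and eased it home, leaving the needle at the mark clip; the job is handed in, but no verdict came back.

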